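Seat the drilled plate in the fixture and snap the toggle clamp shut

ROBOT

A 6-joint arm with a two-finger parallel gripper is mounted at the origin on a cart in front of the work surface, level with it; the furniture and walls round the work are solid. World frame = base frame: x ahead of the robot, y to its left, z up, the work surface at z = 0. Lengths are in mm, angles in rad, forces in N, time in s.
With the tool pointing down it reaches from about 350 to 950 mm from the base axis. Payload 17.4 kg.
Tool frame: the origin (TCP) lies midway between the tips of the shut fingers; the grasp point (between the pads) lies 19 mm behind it; z points along the fingers, y is the direction in which the jaws open and shut (so a half turn about z gives the same grasp; the last joint's range is limited). The gripper opens to 93 mm and grips with 3 to 60 N. Pads are 15 mm wide; open, the fingers measure 128 mm over their backs; the gripper's body (75 mm by 188 mm) begins 65 mm behind the grasp point.
Start: joints at [-1.369, 0.116, 1.442, -0, 1.584, -0.038], TCP at [160.308, -655.693, 218.646] pointing down, gripper open.
Joint ranges: [-2.83, 2.83], [-0.83, 2.19], [0.07, 2.5], [-1.14, 4.28], [0.01, 3], [-2.97, 2.97]. Speed limits (rad/s): [1.89, 1.89, 2.22, 3.14, 3.14, 3.14].

INTERFACE

Orientations are given as [roll, pitch, yaw] about the fixed x, y, z axes, in that order (R = Rz(yaw) Ry(pitch) Rx(roll)).
In Python, from workcell import telemetry, optics, ctrl gives the robot as it stands.
- The arm moves only by the tool play_rows, never from a script. Its arguments are lists of equal length, an entry for each row: "xyz": the shift along the tool's x, y, z in cm, a list of three; "delta_rot": the turn, a rotation vector about the tool's x, y, z in degrees, a list of three. In form: {"xyz": [[tx, ty, tz], ...], "delta_rot": [[ax, ay, az], ...]}. A call has 1 to 20 rows; each row is the pose to reach, as a shift and turn from the pose commanded when the call began, along the tool's axes at that moment; what a row does not reach only later rows make up. A row lasts 1/12 s, in which the tool goes at most 41.7 mm and 7.16 degrees, less where a joint would pass 70% of its speed; a pose out of reach is approached as far as the arm can. A call with a gripper value outside its range is refused whole. "claw" is the gripper's target within -1 to 1 (shut at 1, half-way at 0, fully open at -1), set as the call begins (left out, the last holds). The fingers move at their own pace and stop on an object; "force" is the grip in N (left out, the last holds). Time passes only in rows, so rows that repeat a pose let the fingers close. It gives the time, the measured TCP pose, the force and the opening at its end, in the units of the state.
- telemetry.get_state(): the state, without advancing time (a new reading comes with each control period).
- optics.camera(name): name is "side" or "top" or "wrist"; returns (picture, depth): 384x512x3 uint8, red, green, blue; 384x512 float32, mm along the optical axis (not along the pixel's ray), 0 where there is no reading.
- optics.camera_params(name): a dict with "K" (3x3 intrinsics, pixels), "cam_to_world" (4x4, takes a point from camera to world coordinates). Camera axes: x right, y up, looking along -z (the intrinsics and any distortion apply to the point x, -y, -z); pixel columns grow to the right and rows downward; lengths in mm; the calibration is good to about 2 mm. A picture is of the moment at which its call begins: read the wrist's pose just before it. camera_params takes no time and is no camera call; for the wrist camera it gives the pose at the moment of the call.
- ctrl.job_done(): hands the job in, once; it reports no verdict.
Trained networks look in the newest picture that a camera, given by its name, has taken for a name from the list of things; names that differ only in an ending like _2 or _b are one class to them, and where a whole thing is asked for, a point or a joint stands for the part that bears it (a point fixed in the world has none). Each returns a list of dicts, best first, with "p" (0 to 1); they miss things now and then, are a little off and sometimes report something else, mostly with a low value. They report only what shows in the picture. A call takes as long as a camera call.
- optics.boxes_of(thing, camera): "rect" ([left, top, width, height] in pixels, round what is visible of it).
- optics.cut_out(thing, camera): "mask" (384x512 bool, what is visible of it) and "rect" ([left, top, width, height] in pixels, round what is visible of it).
- optics.place_of(thing, camera): "pixel" ([column, row] in pixels: a listed point, or the origin of a listed thing).
The state is a dict: "time_s": time; "joints": joint angles; "qvel": joint speeds; "tau": joint torques, N m; "tcp_pos": TCP position; "eef_rot": TCP orientation; "wrist_force": force on the tool from outside, world axes, zero at the start; "ft_torque": the same for the moment, N m; "finger_gap": finger opening in mm.
Only numpy, scipy, OpenCV 4.12 (cv2) and the standard library are available. Lean on these libraries where they do the work, as an engineer would, in place of code of your own. Each camera call takes 0.05 s, during which the arm holds its last target.

TASK

The aluminium plate lies loose in the blue countersinking fixture and must be located and clamped. Without gripping or lifting anything, gently push the plate with your fingertips until it sits flush against both the long back rail and the end stop, then push the red clamp handle over and down, past its dead point, until it snaps into lock and the rubber foot holds the plate there. Leave the bolts and the oil can standing where they are, and take your hand away.

Things in the scene. Friction and masses are not known exactly. Their poses are not given: they have to be found in the camera images.
- fixture: Blue fixture plate bolted to the bench, 170 (x) x 240 (y) mm, 14 mm thick: its top, the bed, is at z 14 mm. Origin on the bench below the middle of the back rail's face; z up, x across the rail towards the clamp (away from the robot at yaw 0), y along the rail towards the end stop. It reaches from x -80 to 90 and y -120 to 120 mm. A seated plate has its centre at x -28, y 0 mm.
- rail_face (a point): Back rail: middle of its face, 6 mm above the bed. A steel bar standing 12 mm above the bed; the face looks to fixture -x at fixture x = 0 and runs from y -57 to +55 mm. Axes as the fixture's.
- stop_face (a point): End stop: middle of its face, 6 mm above the bed. A steel block standing 12 mm above the bed; the face looks to fixture -y at fixture y = +65 mm and runs from x -45 to -11 mm. Axes as the fixture's.
- clamp_pin (a point): Pin on which the clamp arm turns, at fixture x 41, y 0, z 52 mm, in the steel bracket (52 mm wide at its foot, x 30 to 92 mm) behind the rail. The whole clamp moves in the plane fixture y = 0. The arm is 74 mm long; open it stands 80 degrees up, its top at z 128 mm; closing it swings down towards fixture -x onto the plate.
- spindle: Sprung spindle on the clamp arm, 64 mm from the arm's pin, with a 15 mm black rubber foot; moves with the arm. Origin on the arm's middle line; the rubber face is 31 mm from it along its -z. Open, it points to fixture -x and ends at about x 0, z 110 mm. It lands on the plate at fixture x -23, y 0 mm and presses with over 10 N when locked.
- plate_mid (a point): Centre, half-way up, of the loose aluminium plate, 56 mm (its x) by 130 mm (its y) by 14 mm thick, 0.2 to 0.36 kg, with two 11 mm holes 92 mm apart. It lies on the bed (centre z 21 mm), at first 12 to 20 mm short of the rail and 14 to 36 mm short of the stop and turned up to 0.08 rad. Seated, its axes are the fixture's.
- handle_grip (a point): On the middle line of the red grip, 90 mm from the pin that joins handle and arm. Site axes: x outward along the handle, y along the hinge, z out of the face to push on. Grip 20 mm wide (y), 14 thick (z), 72 long (52 to 124 mm from that pin). Open: nearly upright, z axis to fixture -x, point at fixture x 56, z 150 mm. Locked: level, pointing to fixture +x, point at x 127, z 74 mm.
- handle_pin (a point): Pin that joins handle and arm, 22.4 mm from the arm's pin. Open: fixture x 62, z 60 mm, handle 94 degrees above level. Handle / pin x, z: 75 / 59, 65; 60 / 55, 70; 45 / 48, 73; 30 / 41, 74; 20 / 38, 74; locked 0 / 37, 74. From 24 to 8 degrees above level the spring resists, about 3 to 6 N at the grip, and throws it back if let go; past the dead point, 7.5 degrees, it snaps down and stays.
- plate: The same loose plate; origin at the centre of its underside, axes as plate_mid.
- clamp_handle (a joint): Angle of the handle against the clamp arm (rad): 0 open, grows as the clamp closes (both handle and arm turn); the foot touches the plate at about 2.5, dead point 2.91, end stop (locked) 3.02.
- bolt_1_mid (a point): Centre of a dark hex bolt, 19 x 22 x 52 mm, standing loose on its head left of the fixture; a bystander.
- bolt_2_mid (a point): Centre of a smaller dark hex bolt, 16 x 18 x 46 mm, standing loose on its head left of the fixture; a bystander.
- oil_can_mid (a point): Middle of the round copper body (64 mm across, 58 mm high) of a loose pump oiler, 125 mm high with its spout, left of the fixture; its origin is 29 mm above the bench; a bystander.

How it is judged:
By the outcome, as a careful person would: the job done as asked, in the order asked, and still so for the second after the job is handed in, with the robot touching nothing.
It also fails if it takes over 54 s, if anything falls off the work surface, if the arm or the gripper's body presses on something with over 40 N, if the wrist force passes 120 N, or if a joint passes its speed limit or range.

## Working session

There is one attempt and no reset: what is moved stays moved. The work goes in short steps, Python scripts to look and compute and a tool call to move; the robot and the scene stay as the last step left them, time stands still between calls to the robot, and variables do not carry over. Pictures are saved under pics/ and viewed, and the job is handed in when it is done.

Besides the shell and the picture viewer there is one more tool, called after "Request:" as name(argument=value, ...), one argument or row to a line, values as JSON. play_rows: Moves the arm, as the interface text tells. Its arguments: {"type":"object","properties":{"xyz":{"type":"array","items":{"type":"array","items":{"type":"number"}}},"delta_rot":{"type":"array","items":{"type":"array","items":{"type":"number"}}},"claw":{"type":"number"},"force":{"type":"number"}},"required":["xyz","delta_rot"]}

```bash
mkdir -p pics; ls
cat > h.py <<'E'
import numpy as np, cv2
from workcell import telemetry, optics, ctrl
def snap(n,f):
    p,d=optics.camera(n); cv2.imwrite('pics/'+f,cv2.cvtColor(p,cv2.COLOR_RGB2BGR)); return p,d
def ray(n,px):
    P=optics.camera_params(n);K=np.array(P['K']);T=np.array(P['cam_to_world'])
    u=np.linalg.inv(K)@[px[0],px[1],1]; d=T[:3,:3]@[u[0],-u[1],-u[2]]
    return T[:3,3],d
def atz(n,px,z):
    o,d=ray(n,px); return o+d*(z-o[2])/d[2]
def proj(n,pt):
    P=optics.camera_params(n);K=np.array(P['K']);T=np.array(P['cam_to_world'])
    c=np.linalg.inv(T)@[*pt,1]; q=K@[c[0],-c[1],-c[2]]; return q[:2]/q[2]
E
python3 - <<'E'
from h import *
s=telemetry.get_state();print(s)
for n in ['top','side','wrist']:
    snap(n,n+'0.png'); P=optics.camera_params(n); print(n,P)
E
```

```text
pics
{'time_s': 0.0, 'joints': array([-1.36883262e+00,  1.16512464e-01,  1.44224046e+00,  1.10515714e-05,
        1.58400816e+00, -3.77902833e-02]), 'qvel': array([-1.49957625e-03,  1.44202599e-05, -2.50450776e-04, -6.07584649e-04,
       -3.98877606e-04,  1.14355511e-03]), 'tau': array([-7.37387018e-04, -7.21260738e+01, -6.22613955e+01,  7.79088819e-02,
        2.36892333e-02, -9.65967820e-05]), 'tcp_pos': array([ 160.24953816, -655.50003039,  217.90273288]), 'eef_rot': array([-3.14042548e+00, -5.51876597e-05,  2.39754101e-01]), 'wrist_force': array([ 0.38624201, -0.33120058, -0.27808916]), 'ft_torque': array([-0.03175874,  0.04701024,  0.00298376]), 'finger_gap': 92.93991855320418}
top {'K': array([[377.13709766,   0.        , 261.99238544],
       [  0.        , 377.13709766, 193.89207454],
       [  0.        ,   0.        ,   1.        ]]), 'cam_to_world': array([[-4.46959716e-03,  9.91345396e-01, -1.31203388e-01,
         4.57335097e+02],
       [-9.99935614e-01, -5.79922864e-03, -9.75378183e-03,
         1.92837915e+02],
       [-1.04302452e-02,  1.31151345e-01,  9.91307487e-0
[... 464 characters left out ...]
2],
       [ 2.83039078e-03,  8.83119569e-01,  4.69139442e-01,
         5.77661617e+02],
       [ 0.00000000e+00,  0.00000000e+00,  0.00000000e+00,
         1.00000000e+00]])}
wrist {'K': array([[267.5338143 ,   0.        , 252.79860706],
       [  0.        , 267.5338143 , 189.86865301],
       [  0.        ,   0.        ,   1.        ]]), 'cam_to_world': array([[ 2.38634027e-01,  9.31823015e-01,  2.73422147e-01,
         2.35514572e+02],
       [-9.71108596e-01,  2.29379106e-01,  6.58279699e-02,
        -6.36764162e+02],
       [-1.37731013e-03, -2.81231390e-01,  9.59638999e-01,
         3.84329690e+02],
       [ 0.00000000e+00,  0.00000000e+00,  0.00000000e+00,
         1.00000000e+00]])}
```

View pics/top0.png

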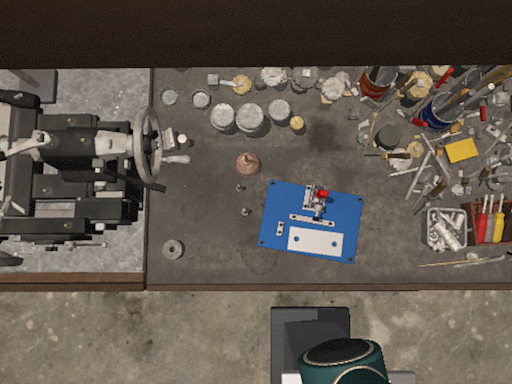

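View pics/side0.png

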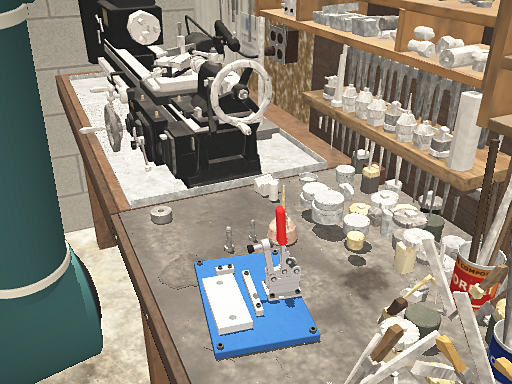

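Run:
```python
from h import *
zs={'fixture':0,'rail_face':20,'stop_face':20,'clamp_pin':52,'plate_mid':21,'handle_grip':150,'handle_pin':60,'bolt_1_mid':26,'oil_can_mid':29}
for n in ['top','side']:
    snap(n,n+'1.png')
    for t,z in zs.items():
        for r in optics.place_of(t,n)[:2]:
            print(n,t,round(r['p'],2),np.round(r['pixel'],1),np.round(atz(n,r['pixel'],z),1))
print(telemetry.get_state()['time_s'])
```

```text
top fixture 0.66 [309.5 223.8] [506.6  83.2   0. ]
top rail_face 0.59 [306.  223.9] [505.4  94.1  20. ]
top stop_face 0.8 [281.2 225.6] [501.5 155.1  20. ]
top clamp_pin 0.96 [315.7 202.3] [555.2  73.3  52. ]
top clamp_pin 0.44 [318.1 240.2] [465.2  69.7  52. ]
top handle_grip 0.5 [321.7 192.7] [565.1  73.  150. ]
top handle_pin 0.42 [314.7 196.3] [568.7  76.4  60. ]
top bolt_1_mid 0.59 [241.8 207.1] [547.2 251.8  26. ]
top oil_can_mid 0.82 [249.  162.1] [659.4 233.9  29. ]
side fixture 0.57 [248.2 300.3] [509.2  86.    0. ]
side rail_face 0.92 [247.2 293.9] [504.9  80.6  20. ]
side rail_face 0.43 [231.  235.7] [549.9 263.5  20. ]
side stop_face 0.7 [222.7 266.9] [494.8 170.8  20. ]
side stop_face 0.42 [226.1 301.5] [464.   77.3  20. ]
side clamp_pin 0.58 [273.9 270.9] [557.   82.4  52. ]
side clamp_pin 0.16 [264.9 246.4] [575.8 157.1  52. ]
side plate_mid 0.71 [254.5 227.1] [607.7 272.4  21. ]
side plate_mid 0.64 [227.2 301.9] [464.9  74.4  21. ]
side handle_grip 0.95 [279.9 225.5] [560.5  72.6 150. ]
side handle_pin 0.64 [282.7 224.4] [636.9 201.8  60. ]
side handle_pin 0.63 [284.3 269.2] [570.6  69.9  60. ]
side bolt_1_mid 0.73 [230.1 239.4] [539.6 243.   26. ]
side oil_can_mid 0.86 [280.  223.5] [657.6 251.6  29. ]
1.15
```

Run:
```python
from h import *
for n in ['top','side']:
    im=cv2.imread(f'pics/{n}1.png');hsv=cv2.cvtColor(im,cv2.COLOR_BGR2HSV)
    m=cv2.inRange(hsv,(100,150,60),(118,255,255))
    k,l,st,_=cv2.connectedComponentsWithStats(m)
    cs=cv2.convexHull(np.argwhere(l==1+np.argmax(st[1:,4]))[:,::-1].astype(np.int32))
    W=np.array([atz(n,p,14)[:2] for p in cs[:,0]],np.float32)
    r=cv2.minAreaRect(W);print(n,r)
```

```text
top ((513.7178344726562, 82.46793365478516), (238.08255004882812, 167.32745361328125), 79.13381958007812)
side ((510.762451171875, 78.14087677001953), (249.1012420654297, 169.58111572265625), 78.97742462158203)
```

Request:
play_rows(
  xyz=[
    [1.1,-1.6,0],
    [3.3,-4.9,0],
    [5.6,-8.2,0],
    [7.9,-11.6,0],
    [10.1,-14.9,0],
    [12.4,-18.2,0],
    [14.6,-21.5,0],
    [16.9,-24.9,0],
    [19.1,-28.2,0],
    [21.4,-31.5,0],
    [23.6,-34.8,0],
    [25.9,-38.1,0],
    [28.1,-41.5,0],
    [30.4,-44.8,0],
    [32.6,-48.1,0],
    [34.9,-51.4,0],
    [37.1,-54.7,0],
    [39.4,-58,0],
    [41.6,-61.4,0],
    [43.9,-64.7,0],
  ],
  delta_rot=[
    [0,0,-4],
    [0,0,-11],
    [0,0,-18],
    [0,0,-25],
    [0,0,-32],
    [0,0,-39],
    [0,0,-46],
    [0,0,-53],
    [0,0,-60],
    [0,0,-67],
    [0,0,-74],
    [0,0,-81],
    [0,0,-88],
    [0,0,-95],
    [0,0,-102],
    [0,0,-109],
    [0,0,-116],
    [0,0,-123],
    [0,0,-130],
    [0,0,-137],
  ],
  claw=-0.4,
)

```text
time_s: 2.82
tcp_pos: [433.1, 79.4, 219.1]
eef_rot: [3.141, 0.001, 2.637]
wrist_force: [0.5, -0.4, 0.2]
finger_gap: 65.1
```

Request:
play_rows(
  xyz=[
    [0,0.8,0],
    [0.1,1.6,0],
    [0.2,1.6,0],
    [0.2,1.6,0],
    [0.2,1.6,0],
  ],
  delta_rot=[
    [0,0,-7],
    [0,0,-14],
    [0,0,-18],
    [0,0,-18],
    [0,0,-18],
  ],
)

```text
time_s: 3.23
tcp_pos: [439.1, 92.0, 218.7]
eef_rot: [-3.142, 0.0, 2.943]
wrist_force: [0.2, -1.0, 0.8]
finger_gap: 65.1
```

Run:
```python
from h import *
s=telemetry.get_state();print(s['tcp_pos'],s['eef_rot'],s['time_s'])
P=optics.camera_params('wrist');np.save('w1.npy',P['cam_to_world']);print(P['cam_to_world'])
p,d=snap('wrist','w1.png');np.save('w1d.npy',d)
zs={'fixture':0,'rail_face':20,'stop_face':20,'clamp_pin':52,'plate_mid':21,'handle_grip':150,'handle_pin':60}
n='wrist'
for t,z in zs.items():
        for r in optics.place_of(t,n)[:2]:
            print(n,t,round(r['p'],2),np.round(r['pixel'],1),np.round(atz(n,r['pixel'],z),1))
```

```text
[439.09996692  92.00341797 218.68549819] [-3.14158828e+00  8.44817530e-05  2.94269175e+00] 3.2333
[[ 1.96451663e-01 -9.40902510e-01 -2.75878977e-01  3.61388803e+02]
 [ 9.80513388e-01  1.88655768e-01  5.47950415e-02  1.07805179e+02]
 [ 4.89368124e-04 -2.81267608e-01  9.59629248e-01  3.84936360e+02]
 [ 0.00000000e+00  0.00000000e+00  0.00000000e+00  1.00000000e+00]]
wrist fixture 0.95 [258.3 208.6] [503.1  87.9   0. ]
wrist rail_face 0.77 [259.9 215.8] [507.2  89.   20. ]
wrist rail_face 0.73 [244.7 187.1] [460.1  76.2  20. ]
wrist stop_face 0.78 [301.8 197.9] [492.  153.2  20. ]
wrist clamp_pin 0.67 [257.6 249.9] [543.7  78.   52. ]
wrist plate_mid 0.76 [243.1 187.9] [460.6  73.9  21. ]
wrist plate_mid 0.7 [261.2 269.9] [595.8  74.2  21. ]
wrist handle_grip 0.95 [261.6 314.7] [566.1  76.4 150. ]
```

View pics/w1.png

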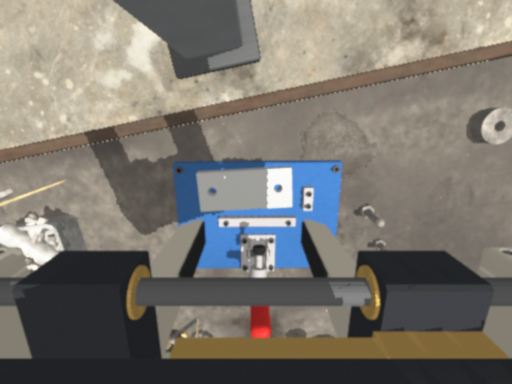

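Run:
```python
import cv2
im=cv2.imread('pics/w1.png')[145:285,165:355]
cv2.imwrite('pics/w1c.png',cv2.resize(im,None,fx=4,fy=4,interpolation=cv2.INTER_CUBIC))
```

```text
(no output)
```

View pics/w1c.png

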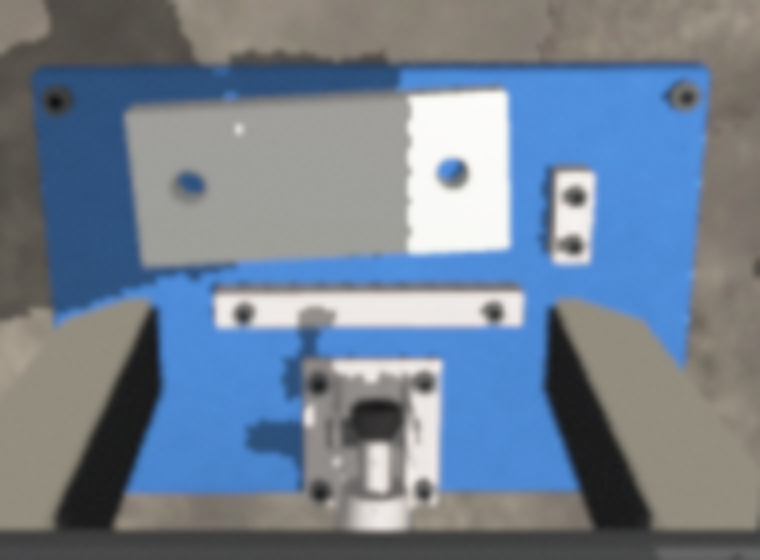

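```bash
cat >> h.py <<'E'
PSI=-0.195
def tow(c,off=(165,145),s=4): return [(c[0]+.5)/s-.5+off[0],(c[1]+.5)/s-.5+off[1]]
E
python3 - <<'E'
from h import *
q={'TL':(37,68,14),'TR':(709,68,14),'RR':(684,365,14),'LL':(55,325,14),'BL':(155,491,14),'BR':(570,491,14),
'rL':(213,292,26),'rR':(523,292,26),'s1':(553,172,26),'s2':(553,263,26),
'pTL':(126,112,28),'pTR':(506,92,28),'pBR':(510,248,28),'pBL':(143,267,28)}
W={k:atz('wrist',tow(v),v[2])[:2] for k,v in q.items()}
def ang(a,b): d=W[b]-W[a]; return np.degrees(np.arctan2(d[1],d[0])),np.linalg.norm(d)
for a,b in [('TL','TR'),('BL','BR'),('rL','rR'),('TR','RR'),('TL','LL'),('pTL','pTR'),('pBL','pBR'),('pTL','pBL'),('pTR','pBR'),('s1','s2')]: print(a,b,ang(a,b))
y=np.radians(ang('TL','TR')[0]);psi=y-np.pi/2
ex=np.array([np.cos(psi),np.sin(psi)]);ey=np.array([-ex[1],ex[0]])
o=(W['TL']+W['TR'])/2+80*ex; print(psi,o)
for k in W: print(k,np.round([(W[k]-o)@ex,(W[k]-o)@ey],1))
E
```

```text
TL TR (np.float64(78.74827859774699), np.float64(235.45135021751506))
BL BR (np.float64(78.73422599358314), np.float64(163.81437163744306))
rL rR (np.float64(78.74125537853698), np.float64(111.75260095361142))
TR RR (np.float64(-10.651325333585742), np.float64(114.22046556529199))
TL LL (np.float64(-12.030297903486742), np.float64(97.67973053316523))
pTL pTR (np.float64(81.81871520597126), np.float64(129.53042752793374))
pBL pBR (np.float64(81.8953407595061), np.float64(130.53421094626245))
pTL pBL (np.float64(-8.518320558976876), np.float64(56.48766236841656))
pTR pBR (np.float64(-7.498202808699591), np.float64(56.31611500729752))
s1 s2 (np.float64(-8.231938366912665), np.float64(33.87432863938759))
-0.19637958498642827 [507.49191043  85.91623276]
TL [ -80.  -117.7]
TR [-80.  117.7]
RR [ 34.2 118.9]
LL [  17.7 -119.1]
BL [ 88.8 -85.1]
BR [88.8 78.7]
rL [ -0.6 -57.5]
rR [-0.6 54.3]
s1 [-45.5  62.7]
s2 [-11.7  64.5]
pTL [-67.4 -84.5]
pTR [-74.3  44.9]
pBR [-18.1  48.6]
pBL [-11.  -81.8]
```

Request:
play_rows(
  xyz=[
    [1.5,-0.6,1],
    [2.9,-1.1,4],
    [2.9,-1.1,8],
    [2.9,-1.1,12],
    [2.9,-1.1,15],
    [2.9,-1.1,17.5],
    [2.9,-1.1,19],
    [2.9,-1.1,20],
    [2.9,-1.1,20],
    [2.9,-1.1,20],
  ],
  delta_rot=[
    [0,0,-0.14],
    [0,0,-0.14],
    [0,0,-0.14],
    [0,0,-0.14],
    [0,0,-0.14],
    [0,0,-0.14],
    [0,0,-0.14],
    [0,0,-0.14],
    [0,0,-0.14],
    [0,0,-0.14],
  ],
)

```text
time_s: 4.47
tcp_pos: [408.8, 86.9, 19.1]
eef_rot: [3.142, -0.0, 2.947]
wrist_force: [0.0, 0.5, -0.0]
finger_gap: 64.9
```

```bash
cat >> h.py <<'E'
PSI=-.1964;O=np.array([506.9,85.4]);EX=np.array([np.cos(PSI),np.sin(PSI)]);EY=np.array([-EX[1],EX[0]])
def fx(p): d=np.array(p[:2])-O; return np.round([d@EX,d@EY]+list(p[2:3]),1)
def st():
    s=telemetry.get_state(); f=s['wrist_force']
    print('t',s['time_s'],'tcp_f',fx(s['tcp_pos']),'rot',np.round(s['eef_rot'],4),'F_f',np.round([f[:2]@EX,f[:2]@EY,f[2]],1))
E
python3 - <<'E'
from h import *
st()
snap('wrist','w2.png')
E
```

```text
t 4.4667 tcp_f [-96.5 -17.7  19.1] rot [ 3.1415 -0.      2.9473] F_f [-0.1  0.5 -0. ]
```

View pics/w2.png

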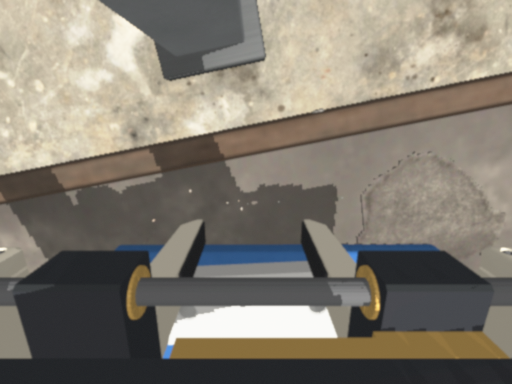

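Request:
play_rows(
  xyz=[
    [-0.4,0,0],
    [-0.8,0,0],
    [-1.1,0,0],
    [-1.3,0,0],
    [-1.5,0,0],
    [-1.7,0,0],
    [-1.9,0,0],
    [-2.1,0,0],
    [-2.3,0,0],
    [-2.5,0,0],
    [-2.65,0,0],
    [-2.8,0,0],
    [-2.9,0,0],
    [-3.0,0,0],
    [-3.05,0,0],
    [-3.1,0,0],
    [-3.1,0,0],
  ],
  delta_rot=[
    [0,0,0],
    [0,0,0],
    [0,0,0],
    [0,0,0],
    [0,0,0],
    [0,0,0],
    [0,0,0],
    [0,0,0],
    [0,0,0],
    [0,0,0],
    [0,0,0],
    [0,0,0],
    [0,0,0],
    [0,0,0],
    [0,0,0],
    [0,0,0],
    [0,0,0],
  ],
)

```text
time_s: 5.93
tcp_pos: [439.1, 80.8, 18.6]
eef_rot: [-3.142, 0.0, 2.947]
wrist_force: [-0.7, -1.0, 0.4]
finger_gap: 65.1
```

Run:
```python
from h import *
st()
snap('wrist','w3.png');
for n in ['side','top']:
    p,d=snap(n,n+'3.png')
    b=(180,235,340,360) if n=='side' else (250,170,370,270)
    cv2.imwrite(f'pics/{n}3c.png',cv2.resize(cv2.cvtColor(p,cv2.COLOR_RGB2BGR)[b[1]:b[3],b[0]:b[2]],None,fx=5 if n=='top' else 4.5,fy=5 if n=='top' else 4.5,interpolation=cv2.INTER_CUBIC))
```

```text
t 5.9333 tcp_f [-65.6 -17.7  18.6] rot [-3.1415e+00  1.0000e-04  2.9475e+00] F_f [-0.5 -1.1  0.4]
```

View pics/side3c.png

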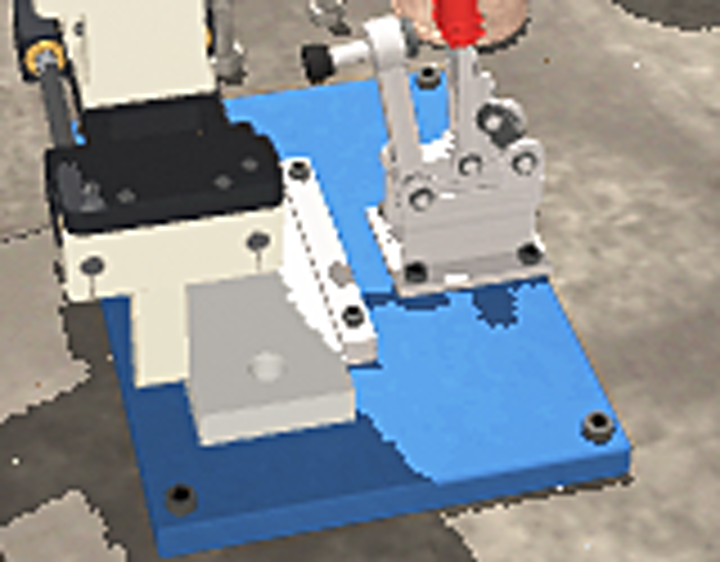

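View pics/w3.png

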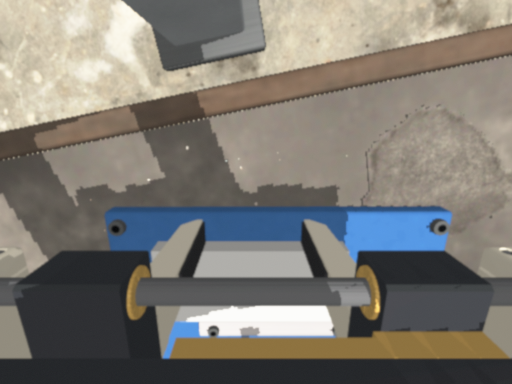

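Request:
play_rows(
  xyz=[
    [-0.05,0,0],
    [-0.1,0,0],
    [-0.15,0,0],
    [-0.2,0,0],
    [-0.2,0,0],
    [-0.2,0,0],
  ],
  delta_rot=[
    [0,0,0],
    [0,0,0],
    [0,0,0],
    [0,0,0],
    [0,0,0],
    [0,0,0],
  ],
)

```text
time_s: 6.58
tcp_pos: [441.0, 80.5, 18.7]
eef_rot: [3.142, 0.0, 2.948]
wrist_force: [-0.9, -0.8, -0.6]
finger_gap: 65.3
```

```bash
python3 -c "
from h import *
st()"
```

```text
t 6.5833 tcp_f [-63.6 -17.7  18.7] rot [3.1416e+00 2.0000e-04 2.9475e+00] F_f [-0.7 -1.  -0.6]
```

Request:
play_rows(
  xyz=[
    [-0.05,0,0],
    [-0.1,0,0],
    [-0.1,0,0],
    [-0.1,0,0],
  ],
  delta_rot=[
    [0,0,0],
    [0,0,0],
    [0,0,0],
    [0,0,0],
  ],
)

```text
time_s: 6.92
tcp_pos: [441.2, 80.4, 18.6]
eef_rot: [-3.141, -0.002, 2.948]
wrist_force: [-9.9, -0.0, 7.3]
finger_gap: 65.0
```

```bash
python3 -c "
from h import *
st()"
```

```text
t 6.9167 tcp_f [-63.5 -17.7  18.6] rot [-3.1414e+00 -2.1000e-03  2.9477e+00] F_f [-9.7 -2.   7.3]
```

Request:
play_rows(
  xyz=[
    [0.4,0,0],
    [1.2,0,0],
    [1.5,0,-1.5],
    [1.5,-2,-3.5],
    [1.5,-5.5,-3.5],
    [1.5,-9,-3.5],
    [0.5,-12,-3.5],
    [-1.5,-13.2,-3.5],
    [-3.5,-13.2,-3],
    [-3.5,-13.2,-1],
    [-3.5,-13.2,0],
    [-3.5,-13.2,0],
    [-3.5,-13.2,0],
  ],
  delta_rot=[
    [0,0,0],
    [0,0,0.14],
    [0,0,0.14],
    [0,0,0.14],
    [0,0,0.14],
    [0,0,0.14],
    [0,0,0.14],
    [0,0,0.14],
    [0,0,0.14],
    [0,0,0.14],
    [0,0,0.14],
    [0,0,0.14],
    [0,0,0.14],
  ],
)

```text
time_s: 8.0
tcp_pos: [450.0, -55.6, 18.4]
eef_rot: [-3.142, -0.001, 2.945]
wrist_force: [0.0, -0.5, 0.6]
finger_gap: 65.4
```

Run:
```python
from h import *
st()
snap('wrist','w4.png');
for n in ['side']:
    p,d=snap(n,n+'4.png')
    b=(180,235,340,360)
    cv2.imwrite(f'pics/{n}4c.png',cv2.resize(cv2.cvtColor(p,cv2.COLOR_RGB2BGR)[b[1]:b[3],b[0]:b[2]],None,fx=4.5,fy=4.5,interpolation=cv2.INTER_CUBIC))
```

```text
t 8.0 tcp_f [ -28.3 -149.4   18.4] rot [-3.1415e+00 -1.2000e-03  2.9454e+00] F_f [ 0.1 -0.5  0.6]
```

View pics/side4c.png

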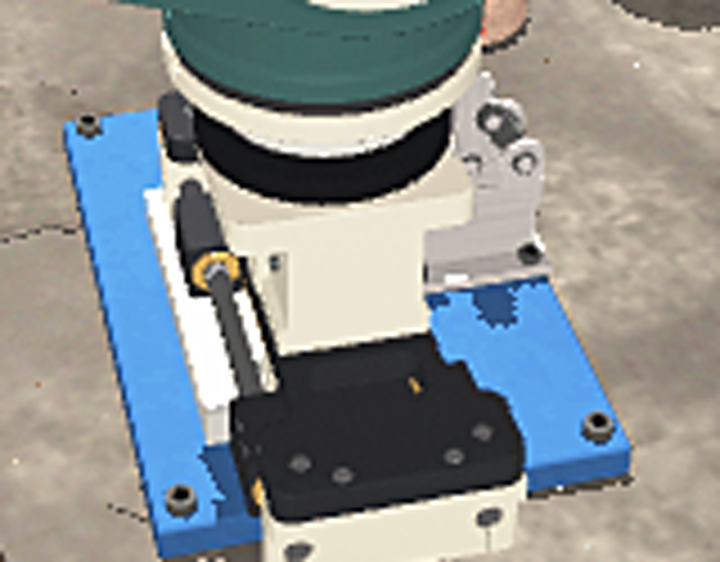

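View pics/w4.png

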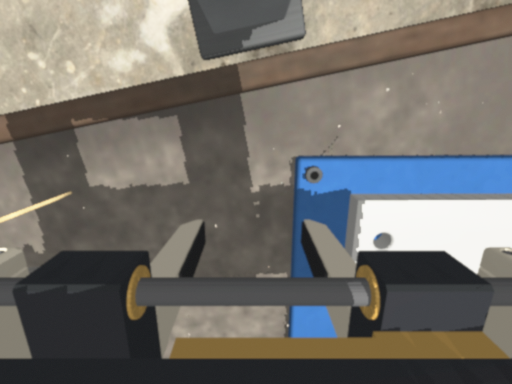

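Request:
play_rows(
  xyz=[
    [0,0.4,0],
    [0,0.8,0],
    [0,1.1,0],
    [0,1.3,0],
    [0,1.5,0],
    [0,1.7,0],
    [0,1.9,0],
    [0,2.1,0],
    [0,2.3,0],
    [0,2.5,0],
    [0,2.65,0],
    [0,2.8,0],
    [0,2.9,0],
    [0,3.0,0],
    [0,3.05,0],
    [0,3.1,0],
    [0,3.1,0],
  ],
  delta_rot=[
    [0,0,0],
    [0,0,0],
    [0,0,0],
    [0,0,0],
    [0,0,0],
    [0,0,0],
    [0,0,0],
    [0,0,0],
    [0,0,0],
    [0,0,0],
    [0,0,0],
    [0,0,0],
    [0,0,0],
    [0,0,0],
    [0,0,0],
    [0,0,0],
    [0,0,0],
  ],
)

```text
time_s: 9.52
tcp_pos: [456.8, -25.5, 18.6]
eef_rot: [3.142, -0.0, 2.945]
wrist_force: [-1.2, -1.5, 1.3]
finger_gap: 65.2
```

Run:
```python
from h import *
st()
p,d=snap('wrist','w5.png')
cv2.imwrite('pics/w5c.png',cv2.resize(cv2.cvtColor(p,cv2.COLOR_RGB2BGR)[145:285,312:502],None,fx=4,fy=4,interpolation=cv2.INTER_CUBIC))
```

```text
t 9.5167 tcp_f [ -27.5 -118.5   18.6] rot [ 3.1415e+00 -1.0000e-04  2.9451e+00] F_f [-0.9 -1.7  1.3]
```

View pics/w5c.png

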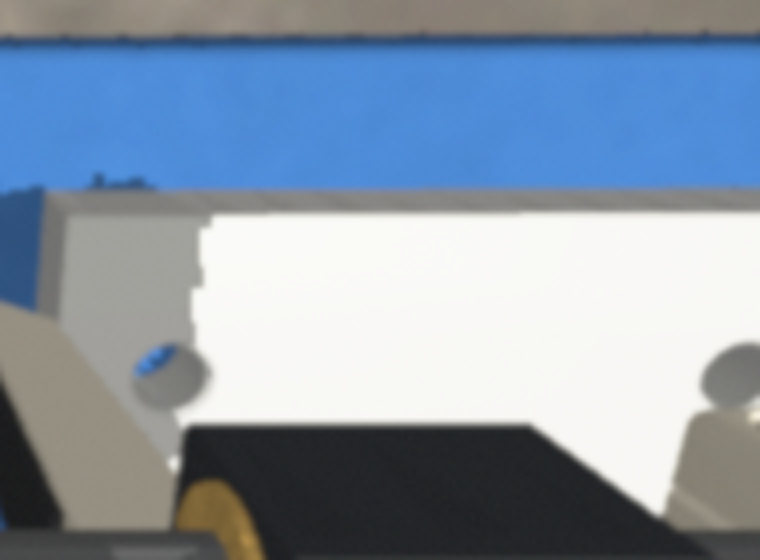

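Request:
play_rows(
  xyz=[
    [0,0.08,0],
    [0,0.15,0],
    [0,0.2,0],
    [0,0.25,0],
    [0,0.3,0],
    [0,0.3,0],
  ],
  delta_rot=[
    [0,0,0],
    [0,0,0],
    [0,0,0],
    [0,0,0],
    [0,0,0],
    [0,0,0],
  ],
)

```text
time_s: 10.07
tcp_pos: [457.5, -22.5, 18.7]
eef_rot: [3.142, -0.0, 2.945]
wrist_force: [-0.1, -0.9, 1.5]
finger_gap: 65.2
```

```bash
python3 -c "
from h import *
st()
n='wrist'
for t,z in {'stop_face':20,'plate_mid':21}.items():
  snap(n,'w6.png')
  for r in optics.place_of(t,n)[:2]: print(t,round(r['p'],2),fx(atz(n,r['pixel'],z)))"
```

```text
t 10.0667 tcp_f [ -27.4 -115.5   18.7] rot [ 3.1416 -0.      2.9451] F_f [ 0.  -0.9  1.5]
plate_mid 0.7 [-28.7  -6.3  21. ]
```

Request:
play_rows(
  xyz=[
    [0,0.05,0],
    [0,0.1,0],
    [0,0.15,0],
    [0,0.2,0],
    [0,0.2,0],
  ],
  delta_rot=[
    [0,0,0],
    [0,0,0],
    [0,0,0],
    [0,0,0],
    [0,0,0],
  ],
)

```text
time_s: 10.68
tcp_pos: [457.8, -20.6, 18.6]
eef_rot: [3.142, -0.0, 2.945]
wrist_force: [0.2, -0.9, 0.6]
finger_gap: 65.3
```

```bash
python3 -c "
from h import *
st()"
```

```text
t 10.6833 tcp_f [ -27.5 -113.5   18.6] rot [ 3.1416e+00 -1.0000e-04  2.9451e+00] F_f [ 0.4 -0.9  0.6]
```

Run:
```python
from h import *
p,d=snap('wrist','w7.png')
cv2.imwrite('pics/w7c.png',cv2.resize(cv2.cvtColor(p,cv2.COLOR_RGB2BGR)[145:285,292:482],None,fx=4,fy=4,interpolation=cv2.INTER_CUBIC))
for y in (-65,-70,-75):
  w=O+EX*-56+EY*y; print(y,(proj('wrist',[*w,28])-[292,145])*4,(proj('wrist',[*w,14])-[292,145])*4)
```

```text
-65 [156.41730219 209.30843741] [132.76945188 183.43454937]
-70 [123.96792737 209.2797744 ] [102.76481344 183.40744955]
-75 [ 91.51693369 209.25110995] [ 72.7587909  183.38034847]
```

View pics/w7c.png

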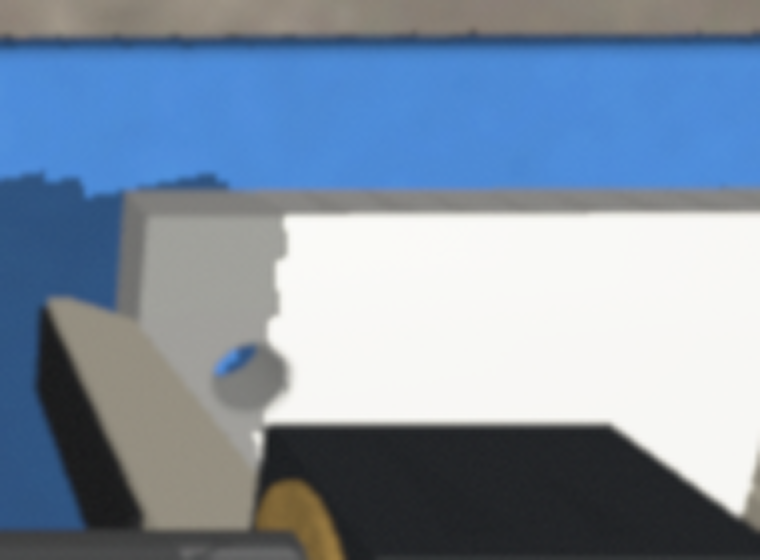

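Request:
play_rows(
  xyz=[
    [0,0.05,0],
    [0,0.1,0],
    [0,0.12,0],
    [0,0.15,0],
    [0,0.15,0],
  ],
  delta_rot=[
    [0,0,0],
    [0,0,0],
    [0,0,0],
    [0,0,0],
    [0,0,0],
  ],
)

```text
time_s: 11.15
tcp_pos: [458.1, -19.1, 18.6]
eef_rot: [3.142, -0.0, 2.945]
wrist_force: [-0.3, -1.3, 0.9]
finger_gap: 65.4
```

```bash
python3 -c "
from h import *
st()"
```

```text
t 11.15 tcp_f [ -27.4 -112.1   18.6] rot [ 3.1416 -0.      2.9451] F_f [-0.1 -1.3  0.9]
```

Request:
play_rows(
  xyz=[
    [0,0.04,0],
    [0,0.08,0],
    [0,0.1,0],
    [0,0.1,0],
  ],
  delta_rot=[
    [0,0,0],
    [0,0,0],
    [0,0,0],
    [0,0,0],
  ],
)

```text
time_s: 11.48
tcp_pos: [458.2, -18.7, 18.7]
eef_rot: [-3.14, -0.0, 2.945]
wrist_force: [-1.9, -8.0, 1.3]
finger_gap: 65.1
```

```bash
python3 -c "
from h import *
st()"
```

```text
t 11.4833 tcp_f [ -27.4 -111.6   18.7] rot [-3.1403e+00 -1.0000e-04  2.9451e+00] F_f [-0.3 -8.3  1.3]
```

Request:
play_rows(
  xyz=[
    [0,-0.5,0],
    [0,-1.5,0],
    [0,-2,-2],
    [2,-2,-3.5],
    [5,-1,-3.5],
    [5.2,2,-3.5],
    [5.2,5.5,-3.5],
    [5.2,9,-3.5],
    [5.2,11,-3],
    [5.2,11.1,-1],
    [5.2,11.1,0],
    [5.2,11.1,0],
    [4.8,11.1,0],
    [4.3,11.1,0],
    [4,11.1,0],
    [3.8,11.1,0],
    [3.7,11.1,0],
    [3.65,11.1,0],
    [3.6,11.1,0],
    [3.6,11.1,0],
  ],
  delta_rot=[
    [0,0,0],
    [0,0,0],
    [0,0,0],
    [0,0,0],
    [0,0,0],
    [0,0,0],
    [0,0,0],
    [0,0,0],
    [0,0,0],
    [0,0,0],
    [0,0,0],
    [0,0,0],
    [0,0,0],
    [0,0,0],
    [0,0,0],
    [0,0,0],
    [0,0,0],
    [0,0,0],
    [0,0,0],
    [0,0,0],
  ],
)

```text
time_s: 13.15
tcp_pos: [444.4, 97.7, 18.7]
eef_rot: [-3.141, -0.001, 2.945]
wrist_force: [-5.6, -0.4, 4.0]
finger_gap: 65.0
```

```bash
python3 -c "
from h import *
st()"
```

```text
t 13.15 tcp_f [-63.7  -0.1  18.7] rot [-3.1415e+00 -8.0000e-04  2.9452e+00] F_f [-5.4 -1.4  4. ]
```

Request:
play_rows(
  xyz=[
    [0.5,0,0],
    [1.5,0,0],
    [1.5,0,-2],
    [1.5,0,-6],
    [1.5,0,-10],
    [1.5,0,-14],
    [1.5,0,-17],
    [1.5,0,-18],
    [1.5,0,-18],
    [1.5,0,-18],
  ],
  delta_rot=[
    [0,0,0],
    [0,0,0],
    [0,0,0],
    [0,0,0],
    [0,0,0],
    [0,0,0],
    [0,0,0],
    [0,0,0],
    [0,0,0],
    [0,0,0],
  ],
)

```text
time_s: 13.98
tcp_pos: [429.5, 100.7, 197.8]
eef_rot: [-3.142, -0.0, 2.945]
wrist_force: [0.2, -1.2, -0.5]
finger_gap: 65.4
```

Run:
```python
from h import *
st()
p,d=snap('wrist','w8.png')
cv2.imwrite('pics/w8c.png',cv2.resize(cv2.cvtColor(p,cv2.COLOR_RGB2BGR)[145:285,165:355],None,fx=4,fy=4,interpolation=cv2.INTER_CUBIC))
P=optics.camera_params('wrist')['cam_to_world'];print(P[:3,3])
for r in [(-56,-65,28),(-56,65,28),(0,-57,26),(0,55,26),(-45,65,26),(-11,65,26)]:
  w=O+EX*r[0]+EY*r[1]; print(r,np.round((proj('wrist',[*w,r[2]])-[165,145])*4+1.5,0))
```

```text
t 13.9833 tcp_f [-7.890e+01 -1.000e-01  1.978e+02] rot [-3.1415e+00 -1.0000e-04  2.9452e+00] F_f [ 0.4 -1.1 -0.5]
[351.78157658 116.27738887 363.23600163]
(-56, -65, 28) [154. 194.]
(-56, 65, 28) [551. 194.]
(0, -57, 26) [187. 348.]
(0, 55, 26) [512. 349.]
(-45, 65, 26) [548. 224.]
(-11, 65, 26) [543. 319.]
```

View pics/w8c.png

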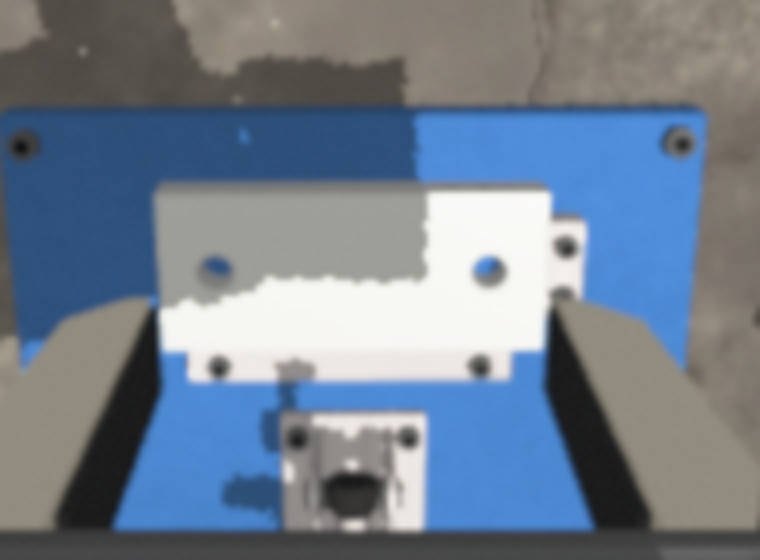

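Request:
play_rows(
  xyz=[
    [-1,0,0],
    [-3,0,0],
    [-5.5,0,0],
    [-8,0,0],
    [-10,0,0.5],
    [-10.4,0,2],
    [-10.4,0,3.3],
    [-10.4,0,3.6],
    [-10.4,0,3.6],
    [-10.4,0,3.6],
    [-10.4,0,3.6],
  ],
  delta_rot=[
    [0,0,0],
    [0,0,0],
    [0,0,0],
    [0,0,0],
    [0,0,0],
    [0,0,0],
    [0,0,0],
    [0,0,0],
    [0,0,0],
    [0,0,0],
    [0,0,0],
  ],
  claw=1,
  force=10,
)

```text
time_s: 14.95
tcp_pos: [531.9, 80.5, 163.4]
eef_rot: [3.141, 0.001, 2.945]
wrist_force: [0.5, 0.7, 0.4]
finger_gap: 0.7
```

Run:
```python
from h import *
st(); print(telemetry.get_state()['finger_gap'])
p,d=snap('side','s9.png')
cv2.imwrite('pics/s9c.png',cv2.resize(cv2.cvtColor(p,cv2.COLOR_RGB2BGR)[170:350,180:360],None,fx=3.3,fy=3.3,interpolation=cv2.INTER_CUBIC))
print(optics.place_of('handle_grip','side')[:2], proj('side',[*(O+EX*56),150]))
```

```text
t 14.95 tcp_f [ 25.5   0.  163.4] rot [3.1413e+00 1.0000e-03 2.9453e+00] F_f [0.4 0.8 0.4]
0.6790325004110288
[{'pixel': [281.5, 225.9], 'p': 0.69}] [280.07775085 224.76826369]
```

View pics/s9c.png

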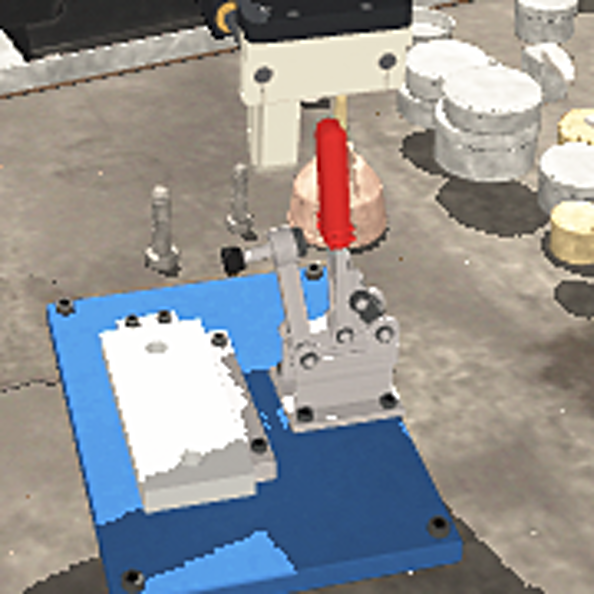

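Request:
play_rows(
  xyz=[
    [-0.6,0,0.2],
    [-1.1,0,0.2],
    [-1.5,0,0.2],
    [-2.0,0,0.1],
    [-2.6,0,0],
    [-3.2,0,-0.1],
    [-3.8,0,-0.1],
    [-4.5,0,-0.1],
    [-5.1,0,-0.1],
    [-5.7,0,0],
    [-6.2,0,0.1],
    [-6.6,0,0.2],
    [-7.0,0,0.4],
    [-7.4,0,0.7],
    [-7.8,0,1.0],
    [-8.1,0,1.35],
    [-8.4,0,1.8],
    [-8.7,0,2.3],
    [-8.9,0,2.75],
    [-9.1,0,3.2],
  ],
  delta_rot=[
    [0,0,0],
    [0,0,0],
    [0,0,0],
    [0,0,0],
    [0,0,0],
    [0,0,0],
    [0,0,0],
    [0,0,0],
    [0,0,0],
    [0,0,0],
    [0,0,0],
    [0,0,0],
    [0,0,0],
    [0,0,0],
    [0,0,0],
    [0,0,0],
    [0,0,0],
    [0,0,0],
    [0,0,0],
    [0,0,0],
  ],
)

```text
time_s: 16.72
tcp_pos: [621.3, 62.5, 130.0]
eef_rot: [-3.142, -0.0, 2.945]
wrist_force: [0.9, -0.8, -0.6]
finger_gap: 0.4
```

Run:
```python
from h import *
st()
p,d=snap('side','s10.png')
cv2.imwrite('pics/s10c.png',cv2.resize(cv2.cvtColor(p,cv2.COLOR_RGB2BGR)[170:350,180:360],None,fx=3.3,fy=3.3,interpolation=cv2.INTER_CUBIC))
```

```text
t 16.7167 tcp_f [ 1.167e+02 -1.000e-01  1.300e+02] rot [-3.1415e+00 -3.0000e-04  2.9450e+00] F_f [ 1.1 -0.6 -0.6]
```

View pics/s10c.png

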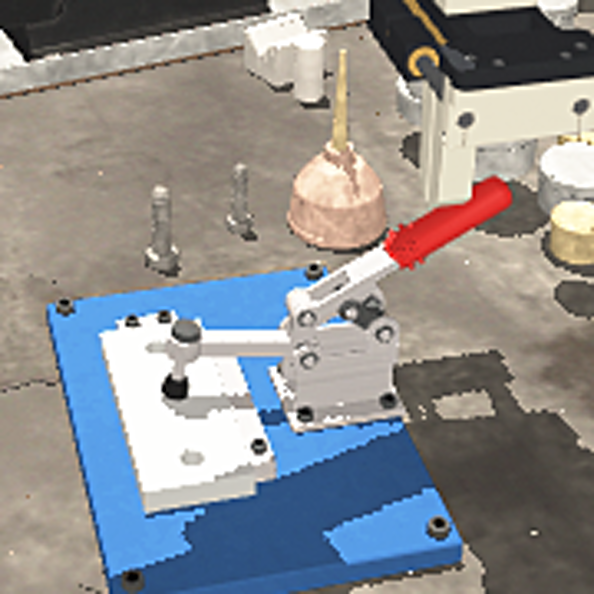

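Request:
play_rows(
  xyz=[
    [-0.15,0,0.4],
    [-0.3,0,0.8],
    [-0.45,0,1.2],
    [-0.55,0,1.6],
    [-0.67,0,2.0],
    [-0.8,0,2.4],
    [-0.92,0,2.8],
    [-1.04,0,3.2],
    [-1.1,0,3.5],
    [-1.15,0,3.8],
    [-1.2,0,4.1],
    [-1.2,0,4.4],
    [-1.2,0,4.4],
    [-1.2,0,4.4],
  ],
  delta_rot=[
    [0,0,0],
    [0,0,0],
    [0,0,0],
    [0,0,0],
    [0,0,0],
    [0,0,0],
    [0,0,0],
    [0,0,0],
    [0,0,0],
    [0,0,0],
    [0,0,0],
    [0,0,0],
    [0,0,0],
    [0,0,0],
  ],
)

```text
time_s: 17.93
tcp_pos: [632.8, 60.2, 86.4]
eef_rot: [-3.141, -0.001, 2.945]
wrist_force: [0.0, 0.7, -0.6]
finger_gap: 0.7
```

Run:
```python
from h import *
st()
p,d=snap('side','s11.png')
cv2.imwrite('pics/s11c.png',cv2.resize(cv2.cvtColor(p,cv2.COLOR_RGB2BGR)[170:350,180:360],None,fx=3.3,fy=3.3,interpolation=cv2.INTER_CUBIC))
```

```text
t 17.9333 tcp_f [ 1.284e+02 -1.000e-01  8.640e+01] rot [-3.1415e+00 -5.0000e-04  2.9451e+00] F_f [-0.1  0.7 -0.6]
```

View pics/s11c.png

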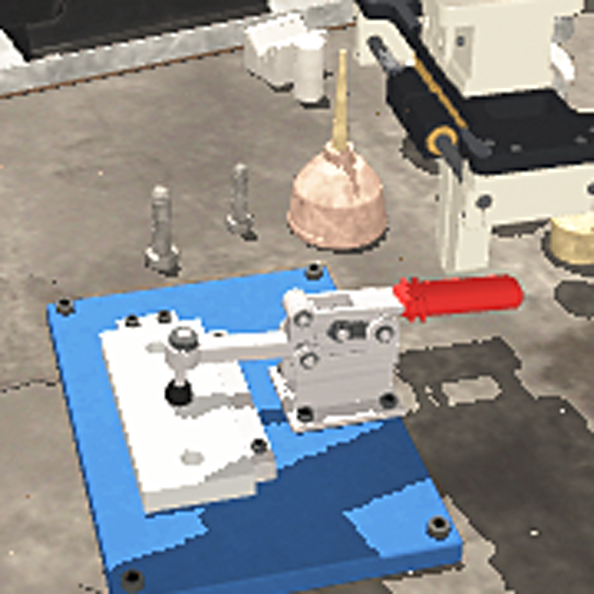

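Request:
play_rows(
  xyz=[
    [0,0,0.2],
    [0,0,0.4],
    [0,0,0.5],
    [0,0,0.55],
    [0,0,0.55],
  ],
  delta_rot=[
    [0,0,0],
    [0,0,0],
    [0,0,0],
    [0,0,0],
    [0,0,0],
  ],
)

```text
time_s: 18.4
tcp_pos: [632.9, 60.2, 81.0]
eef_rot: [-3.142, -0.0, 2.945]
wrist_force: [-0.1, -0.2, 0.5]
finger_gap: 0.6
```

Request:
play_rows(
  xyz=[
    [0,0,-0.5],
    [0,0,-3],
    [0,0,-7],
    [0,0,-11],
    [2,0,-13.5],
    [6,0,-13.5],
    [10,0,-13.5],
    [14,0,-13.5],
    [18,0,-13.5],
    [20.5,0,-13.5],
    [20.7,0,-13.5],
    [20.7,0,-13.5],
  ],
  delta_rot=[
    [0,0,0],
    [0,0,0],
    [0,0,0],
    [0,0,0],
    [0,0,0],
    [0,0,0],
    [0,0,0],
    [0,0,0],
    [0,0,0],
    [0,0,0],
    [0,0,0],
    [0,0,0],
  ],
)

```text
time_s: 19.4
tcp_pos: [429.4, 100.9, 217.3]
eef_rot: [3.141, 0.002, 2.946]
wrist_force: [-0.8, 0.4, -0.2]
finger_gap: 0.7
```

Run:
```python
from h import *
st()
p,d=snap('wrist','w12.png')
cv2.imwrite('pics/w12c.png',cv2.resize(cv2.cvtColor(p,cv2.COLOR_RGB2BGR)[140:290,140:380],None,fx=3.3,fy=3.3,interpolation=cv2.INTER_CUBIC))
p,d=snap('side','s12.png')
cv2.imwrite('pics/s12c.png',cv2.resize(cv2.cvtColor(p,cv2.COLOR_RGB2BGR)[170:350,180:360],None,fx=3.3,fy=3.3,interpolation=cv2.INTER_CUBIC))
print(optics.place_of('handle_grip','side')[:2], proj('side',[*(O+EX*127),74]))
```

```text
t 19.4 tcp_f [-7.900e+01  1.000e-01  2.173e+02] rot [3.1407e+00 2.5000e-03 2.9460e+00] F_f [-0.9  0.2 -0.2]
[{'pixel': [318.9, 258.6], 'p': 0.57}] [317.8029942  256.92933989]
```

View pics/w12c.png

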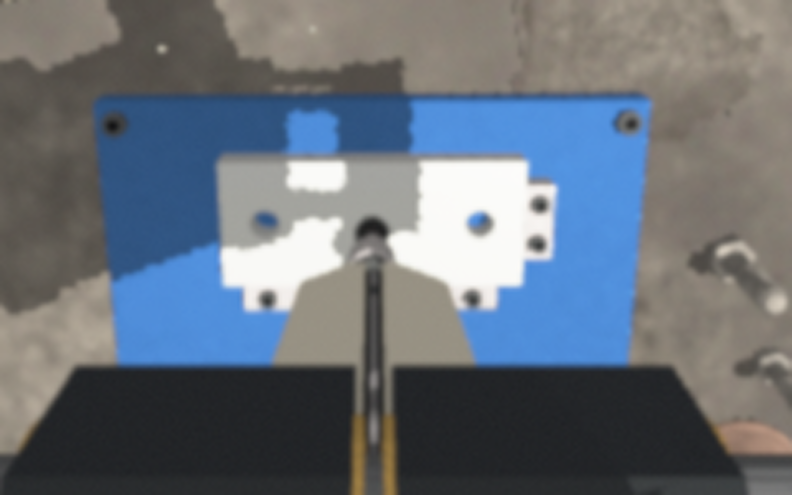

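View pics/s12c.png

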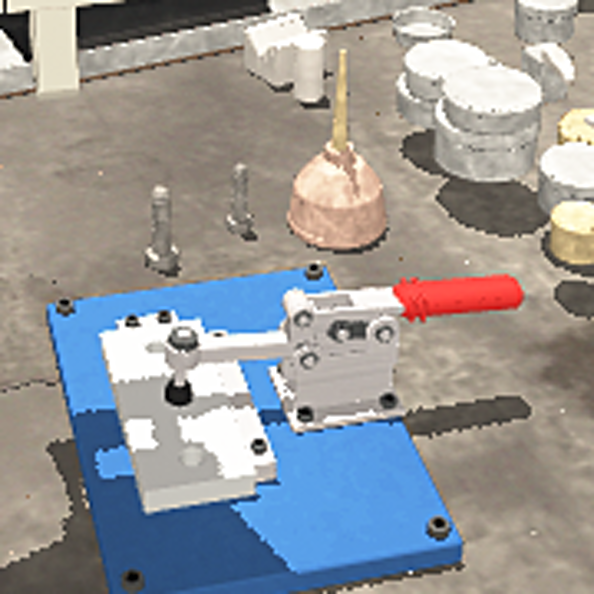

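The handle is level and at the locked position, and the plate is flush with the rail and the stop. The bolts and the oil can have not moved, and the hand is clear. I'm handing the job in.

```bash
python3 -c "
from h import *
print(ctrl.job_done())"
```

```text
the job is handed in; nothing more can be done
None
```

The plate is seated against both the back rail and the end stop, and the clamp is locked on it. I handed the job in at about 19.5 s of the 54 s allowed; it gave no verdict.

- **Seating:** I pushed the plate square against the rail with two open fingertips (contact about 10 N). I then slid it along to the end stop with one fingertip (about 8 N) and pressed it to the rail once more (about 5 N). A wrist picture taken before clamping showed it flush on both faces.
- **Clamping:** I swept the red handle over along its arc with the shut fingertips. At the end there was no force left on the fingers, so the handle had snapped past its dead point by itself. I did not measure the clamp's holding force.
- **Last check:** With the hand about 200 mm up, the side picture showed the handle level. Its detected grip point was within about 2 px of the locked position. The rubber foot is on the plate, the plate is still flush, and both bolts and the oil can are standing where they were.

The stop contact came about 3 mm later than the quoted finger width implied. I judged it from the force and the pictures instead. No check failed.

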